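Load temperature probes, scan the batch label, start the test

TASK

Set up the temperature test: push every probe in the grey stand fully down into a sample tube of the rack, one probe to a tube, any tube. Then take the scanner out of its holster and hold it still for two seconds about 8 cm from the middle of the bar-code label, looking squarely at it; put the scanner back upright in its holster, and last press the start button fully and let it go. Leave the brass weight and the spatula where they are.

Things in the scene. Friction and masses are not known exactly. Their poses are not given: they have to be found in the camera images.
- rack: Fixed steel rack with a row of five upright white open tubes at local x = -100, -50, 0, +50, +100 mm, y = 0. Base plate 250 (x) x 70 (y) x 10 mm; origin at the centre of its underside on the table, z up. Tubes: 22 mm outside, 32 mm at the lip, rims 110 mm above the table; bore 14 mm, flared to 24 mm in the top 10 mm. Rack and probe stand swap places from start to start.
- stand: Fixed grey plastic block 250 (x) x 60 (y) x 60 (z) mm with a row of five 12.5 mm square holes 50 mm deep on local x = -100, -50, 0, +50, +100 mm, y = 0, in which the probes wait upright with their tips 10 mm above the table; origin at the centre of its underside, z up. Some of the holes may be empty.
- tube0 (a point): Centre of the inner floor of the rack's tube at local x = -100 mm (15 mm above the table; the rim is 95 mm above this point). All tubes start empty.
- tube1 (a point): Centre of the inner floor of the rack's tube at local x = -50 mm (15 mm above the table; the rim is 95 mm above this point). All tubes start empty.
- tube2 (a point): Centre of the inner floor of the rack's tube at local x = 0 mm (15 mm above the table; the rim is 95 mm above this point). All tubes start empty.
- tube3 (a point): Centre of the inner floor of the rack's tube at local x = +50 mm (15 mm above the table; the rim is 95 mm above this point). All tubes start empty.
- tube4 (a point): Centre of the inner floor of the rack's tube at local x = +100 mm (15 mm above the table; the rim is 95 mm above this point). All tubes start empty.
- probe0: Temperature probe, or absent: steel rod 10 mm thick, 100 mm long with rounded tip, under a black round handle 18 mm thick, 50 mm long; 150 mm, 60 g in all. Origin at the tip, z along the rod to the handle. Starts upright in a stand hole, leaning up to 2 degrees. Fully home, its tip is on the tube's floor and 5 mm of steel shows above the rim.
- probe1: Temperature probe, or absent: steel rod 10 mm thick, 100 mm long with rounded tip, under a black round handle 18 mm thick, 50 mm long; 150 mm, 60 g in all. Origin at the tip, z along the rod to the handle. Starts upright in a stand hole, leaning up to 2 degrees. Fully home, its tip is on the tube's floor and 5 mm of steel shows above the rim.
- probe2: Temperature probe, or absent: steel rod 10 mm thick, 100 mm long with rounded tip, under a black round handle 18 mm thick, 50 mm long; 150 mm, 60 g in all. Origin at the tip, z along the rod to the handle. Starts upright in a stand hole, leaning up to 2 degrees. Fully home, its tip is on the tube's floor and 5 mm of steel shows above the rim.
- probe3: Temperature probe, or absent: steel rod 10 mm thick, 100 mm long with rounded tip, under a black round handle 18 mm thick, 50 mm long; 150 mm, 60 g in all. Origin at the tip, z along the rod to the handle. Starts upright in a stand hole, leaning up to 2 degrees. Fully home, its tip is on the tube's floor and 5 mm of steel shows above the rim.
- probe4: Temperature probe, or absent: steel rod 10 mm thick, 100 mm long with rounded tip, under a black round handle 18 mm thick, 50 mm long; 150 mm, 60 g in all. Origin at the tip, z along the rod to the handle. Starts upright in a stand hole, leaning up to 2 degrees. Fully home, its tip is on the tube's floor and 5 mm of steel shows above the rim.
- scanner: Hand-held label scanner, 160 mm tall and 180 g, waiting lens down in its holster. Origin at the centre of the lens face (round grey head 42 mm in diameter, 35 mm tall, tapering to 55 mm); z runs from the lens up the handle, so it looks along its own -z. Handle: black block 34 (x) x 26 (y) mm from 50 to 160 mm above the lens; grip it across y.
- holster_floor (a point): Centre of the floor of the scanner's holster, a fixed square white cup open at the top; 5 mm above the table, 58 x 58 mm inside, turned as the holster happens to stand, rim 50 mm above the table.
- label_stand: Loose heavy steel desk stand (0.8 kg, foot 110 (x) x 120 (y) mm) that carries the sloping label plate, about 80 mm high at its far edge. Origin at the centre of its underside. It may be knocked aside by a few cm.
- label: Centre of the bar-code label, on the face of the stand's aluminium plate (100 x 110 mm), 50 mm above the table. z is the label's normal, pointing up and leaning 0.5 rad towards the robot's side; the paper is 60 (x) x 85 (y) mm.
- start (a joint): Travel of the start button, 0 = up, 0.006 m = fully down; it springs back; about 5 N presses it fully.
- start_top (a point): Centre of the top of the white round start button (32 mm across) on the top of the grey control unit, a fixed box 170 x 200 x 100 mm; it is 118 mm above the table and is pressed straight down.
- weight: Bystander: brass weight, 44 mm across, 55 mm tall. Origin at its underside.
- trowel: Bystander: flat spatula 200 mm long, lying on the table.

How it is judged:
On the way, in this order (a step that is already met when the one before it is completed fails the run):
1. every probe present stands fully home in a tube (((horizontal distance between probe0 and tube0 below 0.006 m and z of probe0 in the frame of tube0 below 0.006 m and angle between probe0's own z axis and vertical below 0.15 rad) or (horizontal distance between probe0 and tube1 below 0.006 m and z of probe0 in the frame of tube1 below 0.006 m and angle between probe0's own z axis and vertical below 0.15 rad) or (horizontal distance between probe0 and tube2 below 0.006 m and z of probe0 in the frame of tube2 below 0.006 m and angle between probe0's own z axis and vertical below 0.15 rad) or (horizontal distance between probe0 and tube3 below 0.006 m and z of probe0 in the frame of tube3 below 0.006 m and angle between probe0's own z axis and vertical below 0.15 rad) or (horizontal distance between probe0 and tube4 below 0.006 m and z of probe0 in the frame of tube4 below 0.006 m and angle between probe0's own z axis and vertical below 0.15 rad)) and ((horizontal distance between probe1 and tube0 below 0.006 m and z of probe1 in the frame of tube0 below 0.006 m and angle between probe1's own z axis and vertical below 0.15 rad) or (horizontal distance between probe1 and tube1 below 0.006 m and z of probe1 in the frame of tube1 below 0.006 m and angle between probe1's own z axis and vertical below 0.15 rad) or (horizontal distance between probe1 and tube2 below 0.006 m and z of probe1 in the frame of tube2 below 0.006 m and angle between probe1's own z axis and vertical below 0.15 rad) or (horizontal distance between probe1 and tube3 below 0.006 m and z of probe1 in the frame of tube3 below 0.006 m and angle between probe1's own z axis and vertical below 0.15 rad) or (horizontal distance between probe1 and tube4 below 0.006 m and z of probe1 in the frame of tube4 below 0.006 m and angle between probe1's own z axis and vertical below 0.15 rad)) and ((horizontal distance between probe2 and tube0 below 0.006 m and z of probe2 in the frame of tube0 below 0.006 m and angle between probe2's own z axis and vertical below 0.15 rad) or (horizontal distance between probe2 and tube1 below 0.006 m and z of probe2 in the frame of tube1 below 0.006 m and angle between probe2's own z axis and vertical below 0.15 rad) or (horizontal distance between probe2 and tube2 below 0.006 m and z of probe2 in the frame of tube2 below 0.006 m and angle between probe2's own z axis and vertical below 0.15 rad) or (horizontal distance between probe2 and tube3 below 0.006 m and z of probe2 in the frame of tube3 below 0.006 m and angle between probe2's own z axis and vertical below 0.15 rad) or (horizontal distance between probe2 and tube4 below 0.006 m and z of probe2 in the frame of tube4 below 0.006 m and angle between probe2's own z axis and vertical below 0.15 rad)) and ((horizontal distance between probe3 and tube0 below 0.006 m and z of probe3 in the frame of tube0 below 0.006 m and angle between probe3's own z axis and vertical below 0.15 rad) or (horizontal distance between probe3 and tube1 below 0.006 m and z of probe3 in the frame of tube1 below 0.006 m and angle between probe3's own z axis and vertical below 0.15 rad) or (horizontal distance between probe3 and tube2 below 0.006 m and z of probe3 in the frame of tube2 below 0.006 m and angle between probe3's own z axis and vertical below 0.15 rad) or (horizontal distance between probe3 and tube3 below 0.006 m and z of probe3 in the frame of tube3 below 0.006 m and angle between probe3's own z axis and vertical below 0.15 rad) or (horizontal distance between probe3 and tube4 below 0.006 m and z of probe3 in the frame of tube4 below 0.006 m and angle between probe3's own z axis and vertical below 0.15 rad)) and ((horizontal distance between probe4 and tube0 below 0.006 m and z of probe4 in the frame of tube0 below 0.006 m and angle between probe4's own z axis and vertical below 0.15 rad) or (horizontal distance between probe4 and tube1 below 0.006 m and z of probe4 in the frame of tube1 below 0.006 m and angle between probe4's own z axis and vertical below 0.15 rad) or (horizontal distance between probe4 and tube2 below 0.006 m and z of probe4 in the frame of tube2 below 0.006 m and angle between probe4's own z axis and vertical below 0.15 rad) or (horizontal distance between probe4 and tube3 below 0.006 m and z of probe4 in the frame of tube3 below 0.006 m and angle between probe4's own z axis and vertical below 0.15 rad) or (horizontal distance between probe4 and tube4 below 0.006 m and z of probe4 in the frame of tube4 below 0.006 m and angle between probe4's own z axis and vertical below 0.15 rad))), for 0.2 s.
2. scanner held still 40 to 120 mm from the label, square to it and centred on it, for 1 s (x of label in the frame of scanner between -0.02 and 0.02 m and y of label in the frame of scanner between -0.02 and 0.02 m and z of label in the frame of scanner between -0.12 and -0.04 m and angle between the z axis of scanner and the z axis of label, either way round below 0.2 rad and linear speed of scanner below 0.03 m/s and angular speed of scanner below 0.25 rad/s), for 1 s.
3. scanner released upright in its holster (horizontal distance between scanner and holster_floor below 0.014 m and z of scanner in the frame of holster_floor below 0.008 m and angle between scanner's own z axis and vertical below 0.15 rad and linear speed of scanner below 0.03 m/s and contact force between scanner and the fingers below 0.2 N), for 0.2 s.
4. start button pressed (value of joint start above 0.0045 m), for 0.05 s.
At the end, for the whole second after the job is handed in: Every probe present stands in a tube with its tip within 6 mm of the floor and of the axis, within 0.15 rad of upright and at rest; the scanner stands in its holster, released, on the floor within 8 mm and within 14 mm of the centre, upright within 0.15 rad; the button is up again (all of step 1 and all of step 3 and value of joint start below 0.002 m and linear speed of each of probe0, probe1, probe2, probe3, probe4 below 0.03 m/s); the robot touches nothing.
It fails at once if the brass weight or spatula is moved by more than 40 mm (distance of any of weight, trowel from where it was at the start of the episode above 0.04 m).
Of probe0, probe1, probe2, probe3, probe4 only 3 to 5 are there at a start; the rules pass over those that are not, and their reading is None.
At some moment in a run one of label_stand may be knocked a few centimetres aside while the robot is not near it.
Once in a run the grip may slacken for a moment while it holds something.
It also fails if it takes over 210 s, if anything falls off the work surface, if the arm or the gripper's body presses on something with over 40 N, if the wrist force passes 120 N, or if a joint passes its speed limit or range.

ROBOT

A 6-joint arm with a two-finger parallel gripper is mounted at the origin on the work surface. World frame = base frame: x ahead of the robot, y to its left, z up, the work surface at z = 0. Lengths are in m, angles in rad, forces in N, time in s.
With the tool pointing down it reaches from about 0.275 to 0.875 m from the base axis. Payload 12.5 kg.
Tool frame: the origin (TCP) lies on the centre line of the jaws, within the pads' length; the fingertips stand r.finger_overhang ahead of it and the grasp point (between the pads) lies 3 mm ahead of it (r.finger_overhang is the distance from the TCP to the fingertips, in m); z points along the fingers, y is the line along which they close (so a half turn about z gives the same grasp; the last joint's range is limited). The gripper opens to 85 mm and grips with 20 to 120 N. Pads are 22 mm wide; open, the fingers measure 114 mm over their backs; the gripper's body (76 mm by 85 mm) begins 54 mm behind the grasp point. The pads swing forward as they close: fully open they stand 13 mm farther back than shut.
Start: joints at [1.032, 0.351, 1.652, -0, 1.139, -0.085], TCP at [0.241, 0.494, 0.253] pointing down, gripper open.
Joint ranges: [-2.75, 2.75], [-0.79, 2.1], [0.01, 2.65], [-1.57, 4.71], [0.07, 3.14], [-2.87, 2.87]. Speed limits (rad/s): [2.22, 2.22, 2.79, 3.14, 3.14, 3.14].

INTERFACE

Orientations are given as a unit quaternion [x, y, z, w].
In Python, from cell import r, optics gives the robot as it stands. The module is installed in compiled form; this text tells all that it offers. Calls block until the motion is done:
- r.move_to(position, orientation): joint-space move of the TCP to a pose.
- r.move_linear(position, rot=None, vel=0.15): straight line of the TCP; rot=None keeps the orientation; vel is the mean speed in m/s.
- r.set_joints(angles): joint-space move.
- r.set_gripper(opening, squeeze=None): opening from 0.0 (shut) to 1.0 (fully open); squeeze is the grip in N (None keeps the last); returns when the fingers have stopped.
- r.sleep(seconds).
- r.inverse_kinematics(position, orientation): joint angles nearest the present ones, or None.
- optics.get_image(name): name is "scene" or "top" or "wrist"; returns a dict with "pixels" (480x640x3 uint8, red, green, blue), "depth" (480x640 float32, m along the optical axis (not along the pixel's ray), 0 where there is no reading), "fx", "fy", "cx", "cy" (pixels), "camera_from_world" (4x4, takes a point from world to camera coordinates); the wrist camera has in their place "mount" (4x4, takes a point from camera to tool coordinates, whose origin is the TCP and whose axes are the flange's). Camera axes: x right, y down, z forward; pixel columns grow to the right and rows downward; lengths in m; the calibration is good to about 2 mm. The wrist camera is an equidistant fisheye: a pixel r from the principal point sees the ray r / f radians off the axis. A picture is of the moment at which its call begins: read the wrist's pose just before it.
A pose or a line that the arm cannot do raises r.PlanningError and nothing moves.
- r.hand_in(): hands the job in; it is judged then, once.
Readings, each from a call of its own:
- r.current_t(): time.
- r.current_q(): joint angles.
- r.current_qvel(): joint speeds.
- r.current_effort(): joint torques, N m.
- r.current_tool_pos(): TCP position.
- r.current_ee_rot(): TCP orientation.
- r.current_contact_force(): force on the tool from outside, world axes, zero at the start.
- r.current_torque(): the same for the moment, N m.
- r.current_opening(): opening from 0.0 (shut) to 1.0 (fully open).
- r.current_finger_force(): force on a finger pad.
Only numpy, scipy, OpenCV 4.12 (cv2) and the standard library are available. Lean on these libraries where they do the work, as an engineer would, in place of code of your own. Each camera call takes 0.05 s, during which the arm holds its last target. There are 200 camera calls.

## Working session

There is one attempt and no reset: what is moved stays moved. The work goes in short steps, each a Python script; the robot and the scene stay as the last script left them, time stands still between calls to the robot, and variables do not carry over. Pictures are saved under pics/ and viewed, at most 14 in all, crops included, and the job is handed in when it is done.

```bash
mkdir -p pics
cat > h.py <<'E'
import numpy as np, cv2
from scipy.spatial.transform import Rotation as R
from cell import r, optics
def save(n,px): cv2.imwrite(f'pics/{n}.png',cv2.cvtColor(px,cv2.COLOR_RGB2BGR))
def grab(n):
    p=np.array(r.current_tool_pos()); q=np.array(r.current_ee_rot()); im=optics.get_image(n)
    if n=='wrist':
        T=np.eye(4);T[:3,:3]=R.from_quat(q).as_matrix();T[:3,3]=p; im['wfc']=T@im['mount']
    else: im['wfc']=np.linalg.inv(im['camera_from_world'])
    im['fish']=n=='wrist'; return im
def ray(im,u,v):
    x=(np.asarray(u,float)-im['cx'])/im['fx'];y=(np.asarray(v,float)-im['cy'])/im['fy']
    if im['fish']:
        t=np.hypot(x,y)+1e-9; d=np.stack([np.sin(t)*x/t,np.sin(t)*y/t,np.cos(t)],-1)
    else: d=np.stack([x,y,np.ones_like(x)],-1)
    return im['wfc'][:3,3], d@im['wfc'][:3,:3].T
def onz(im,u,v,z):
    o,d=ray(im,u,v); return o+d*((z-o[2])/d[...,2])[...,None]
def cloud(im):
    v,u=np.mgrid[:480,:640]; o,d=ray(im,u,v); dc=d@im['wfc'][:3,2]
    return o+d*(im['depth']/dc)[...,None]
def down(yaw): return (R.from_euler('z',yaw)*R.from_quat(Q0)).as_quat()
E
python3 - <<'E'
from h import *
print(r.finger_overhang,r.current_tool_pos(),r.current_ee_rot(),r.current_t())
for n in ['scene','top','wrist']:
    im=grab(n); save(n+'0',im['pixels']); print(n,im['fx'],im['cx'],im['cy'],np.round(im['wfc'],3).tolist(),(im['depth']>0).mean())
    np.savez(n+'0.npz',**im)
E
```

```text
0.022 [0.24092166 0.49407902 0.25275365] [ 2.24953320e-01  9.74369365e-01 -5.59002930e-04 -1.81398261e-04] 0.0
scene 472.43428794103465 324.439412331631 244.9871146283044 [[-0.732, 0.39, -0.559, 1.038], [0.681, 0.419, -0.6, 0.499], [0.0, -0.82, -0.572, 0.599], [0.0, 0.0, 0.0, 1.0]] 0.9958170572916667
top 542.2836616072296 319.8958138597888 243.89383741361476 [[-0.001, -0.991, 0.137, 0.374], [-1.0, 0.002, 0.005, -0.02], [-0.005, -0.137, -0.991, 1.413], [0.0, 0.0, 0.0, 1.0]] 0.996044921875
wrist 371.64829954431775 320.8607603742158 231.17847426027745 [[0.438, 0.851, 0.29, 0.167], [0.899, -0.414, -0.142, 0.53], [-0.001, 0.323, -0.946, 0.374], [0.0, 0.0, 0.0, 1.0]] 0.9958854166666666
```

View pics/top0.png

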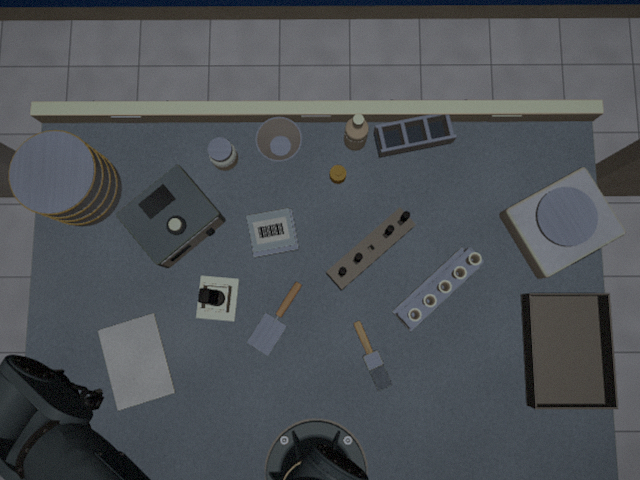

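View pics/scene0.png

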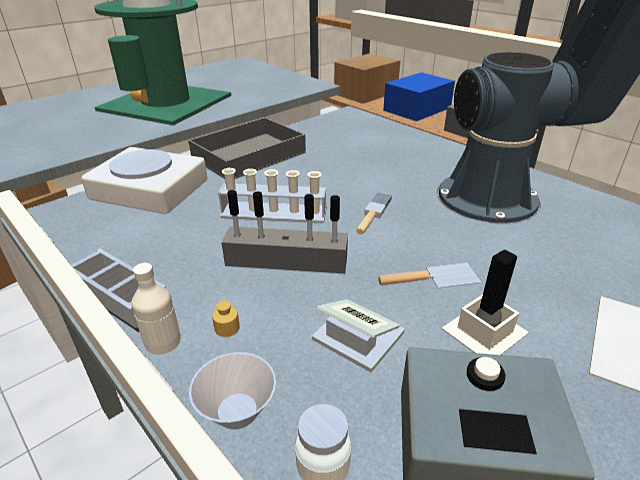

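The top view shows the stand with 4 probes at (343,271), (357,258), (388,231) and (404,217). The hole at (372,246) is empty. The rack tubes run from (414,314) to (475,258). The button is at (176,225), the label at (272,230), the scanner at (212,297), the weight at (338,174), and there are spatulas at (272,320) and (372,355). The scene view agrees. Next I'll measure the rows from close by with the wrist camera.

```bash
sed -i '3a Q0=[1.0,0,0,0]' h.py
python3 - <<'E'
from h import *
im=dict(np.load('top0.npz'))
f=lambda u,v,z: onz(im,np.array(u,float),np.array(v,float),z)
print('stand',f([343,404],[271,217],.16)); print('rack',f([414,475],[314,258],.11))
print('label',f(272,230,.05),'button',f(176,225,.118),'holster',f(217,299,.05))
s=f([343,404],[271,217],.16); k=f([414,475],[314,258],.11)
d=s[1]-s[0]; yaw=np.arctan2(d[1],d[0])+np.pi; print(np.degrees(yaw), np.linalg.norm(d),np.linalg.norm(k[1]-k[0]))
c1=s.mean(0);c2=k.mean(0);n=(c2-c1)[:2]
for i,c in enumerate([c1[:2]+.25*n,c1[:2]+.75*n]):
    r.move_to([*c,.34],down(yaw)); im=grab('wrist'); save(f'w{i}',im['pixels']); np.savez(f'w{i}.npz',**im)
print(r.current_q(),r.current_t())
cv2.imwrite('pics/w01.png',np.hstack([cv2.resize(cv2.imread(f'pics/w{i}.png'),(400,300)) for i in (0,1)]))
E
```

```text
stand [[ 0.48364155 -0.06654037  0.16      ]
 [ 0.6105434  -0.21054467  0.16      ]]
rack [[ 0.38513029 -0.23678171  0.11      ]
 [ 0.51907139 -0.38718623  0.11      ]]
label [0.59825425 0.1095498  0.05      ] button [0.59975446 0.33632206 0.118     ] holster [0.42334166 0.2454453  0.05      ]
131.38768033966423 0.1919409230808007 0.20139945416487465
[-5.98409946e-01  2.69127949e-01  1.54643417e+00  2.62678533e-04
  1.32608898e+00 -1.32088325e+00] 3.3417
```

View pics/w0.png

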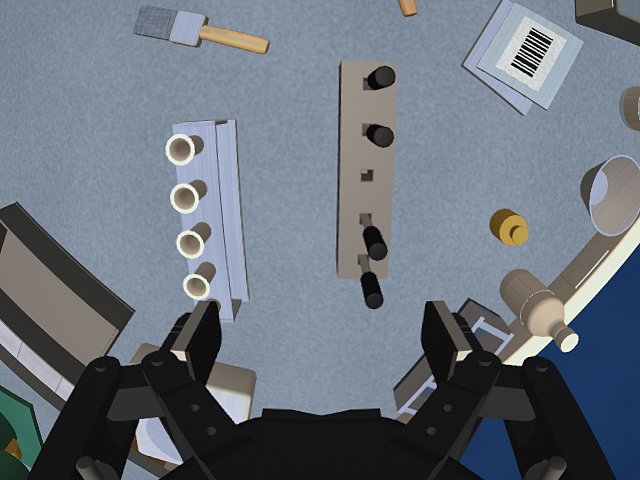

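Wrist view w0 shows four rims at (181,149), (185,198), (191,243) and (198,286), with the fifth behind the finger. The handle tops are at about (383,76), (382,136), (376,248) and (373,296), and the hole at (367,175) is empty.

```bash
cat >> h.py <<'E'
def blobs(m,amin):
    n,l,s,c=cv2.connectedComponentsWithStats(m.astype(np.uint8)); return [(l==i,s[i,4]) for i in range(1,n) if s[i,4]>=amin]
def rims(im,x0,P):
    hsv=cv2.cvtColor(im['pixels'],cv2.COLOR_RGB2HSV); m=(hsv[...,2]>150)&(abs(P[...,2]-.11)<.012)&(np.linalg.norm(P[...,:2]-x0,axis=-1)<.2)
    out=[]
    for b,a in blobs(m,40):
        p=np.argwhere(b)[:,::-1].astype(np.float32); (u,v),ax,_=cv2.fitEllipse(cv2.convexHull(p)) ; out.append((u,v,a,np.median(P[b][:,2])))
    return out
def tops(im,x0,P):
    m=(im['pixels'].max(-1)<75)&(P[...,2]>.1)&(P[...,2]<.2)&(np.linalg.norm(P[...,:2]-x0,axis=-1)<.17)
    out=[]
    for b,a in blobs(m,60):
        zt=np.percentile(P[b][:,2],98); t=b&(P[...,2]>zt-.004); p=np.argwhere(t)[:,::-1]
        out.append((*p.mean(0),len(p),zt))
    return out
E
python3 - <<'E'
from h import *
np.set_printoptions(precision=4,suppress=True)
V={n:dict(np.load(n+'.npz')) for n in('w0','w1','top0','scene0')}
for n,im in V.items():
    P=cloud(im)
    print(n)
    for nm,f,x0 in(('rim',rims,[.452,-.312]),('top',tops,[.547,-.138])):
        for u,v,a,z in f(im,np.array(x0),P):
            print(nm,round(u),round(v),a,round(float(z),4),onz(im,u,v,.11 if nm=='rim' else .16)[:2], onz(im,u,v,z)[:2])
E
```

```text
w0
rim 180 149 419 0.1106 [ 0.3875 -0.2376] [ 0.3877 -0.2374]
rim 184 198 411 0.1106 [ 0.421  -0.2748] [ 0.4211 -0.2746]
rim 190 244 361 0.1105 [ 0.4547 -0.3119] [ 0.4547 -0.3116]
rim 196 286 330 0.1106 [ 0.4878 -0.3489] [ 0.4878 -0.3486]
top 384 76 346 0.1621 [ 0.489  -0.0651] [ 0.4888 -0.0655]
top 383 137 334 0.162 [ 0.5215 -0.1025] [ 0.5212 -0.1026]
top 377 251 291 0.1618 [ 0.5868 -0.1773] [ 0.5861 -0.177 ]
top 374 300 236 0.1619 [ 0.6196 -0.2148] [ 0.6187 -0.2143]
w1
rim 272 110 505 0.1105 [ 0.3875 -0.2376] [ 0.3875 -0.2376]
rim 273 163 502 0.1106 [ 0.4212 -0.2749] [ 0.4212 -0.2748]
rim 275 213 480 0.1105 [ 0.4545 -0.312 ] [ 0.4545 -0.3118]
rim 278 259 435 0.1105 [ 0.4881 -0.3489] [ 0.488  -0.3487]
rim 281 301 378 0.1105 [ 0.5216 -0.3864] [ 0.5214 -0.3862]
top 491 47 278 0.162 [ 0.4885 -0.0655] [ 0.4881 -0.0664]
top 489 103 279 0.1622 [ 0.5211 -0.1028] [ 0.5204 -0.1036]
top 480 214 257 0.1619 [ 0.5865 -0.1778] [ 0.5855 -0.178 ]
top 472 265 221 0.1617 [ 0.6194 -0.2152] [ 0.6183 -0.2151]
top0
top 405 214 26 0.1634 [ 0.617  -0.2139] [ 0.6163 -0.2134]
top 390 228 24 0.1631 [ 0.585  -0.1767] [ 0.5845 -0.1764]
top 358 255 21 0.1629 [ 0.5209 -0.1028] [ 0.5206 -0.1026]
scene0
rim 228 171 74 0.1115 [ 0.5188 -0.3877] [ 0.5203 -0.3851]
rim 250 172 75 0.1116 [ 0.4846 -0.3509] [ 0.4864 -0.3482]
rim 271 172 80 0.1119 [ 0.4514 -0.3137] [ 0.4536 -0.3106]
rim 292 173 84 0.1117 [ 0.4173 -0.2766] [ 0.4195 -0.2739]
rim 314 174 79 0.1122 [ 0.3837 -0.2397] [ 0.3866 -0.2364]
top 232 192 34 0.1634 [ 0.6194 -0.2144] [ 0.6226 -0.2089]
top 257 194 35 0.1628 [ 0.5875 -0.1755] [ 0.5903 -0.1713]
top 309 196 31 0.1633 [ 0.5211 -0.1005] [ 0.5251 -0.096 ]
top 335 198 34 0.1631 [ 0.4883 -0.0626] [ 0.4922 -0.0587]
```

```bash
cat > ins.py <<'E'
from h import *
import sys
np.set_printoptions(precision=4,suppress=True)
RIM=np.array([[.3875,-.2376],[.4212,-.2749],[.4546,-.312],[.4880,-.3489],[.5216,-.3864]])
TOP={0:[.4886,-.0655],1:[.5211,-.1028],3:[.5864,-.1777],4:[.6192,-.2151]}
YS,YR=np.radians(131.4),np.radians(132.0)
fz=lambda: r.current_contact_force()
def pick(i):
    p=TOP[i]; r.set_gripper(.55,60); r.move_to([*p,.29],down(YS)); r.move_linear([*p,.146],vel=.12)
    r.set_gripper(0.0,60); print('grip',i,r.current_opening(),r.current_finger_force())
    r.move_linear([*p,.28],vel=.12)
def place(j,dx=(0,0)):
    p=RIM[j]+dx; r.move_to([*p,.28],down(YR)); f0=np.array(fz()); print('open',r.current_opening(),r.current_finger_force(),f0)
    r.move_linear([*p,.252],vel=.1)
    for z in np.r_[np.arange(.24,.158,-.02),.157,.1545,.152,.1505,.149]:
        r.move_linear([*p,z],vel=.06); f=np.array(fz())-f0
        if np.linalg.norm(f)>6: print('z',z,f)
        if np.linalg.norm(f)>15: break
    return z
def release(j):
    p=r.current_tool_pos(); r.set_gripper(.55); r.move_linear([p[0],p[1],.29],vel=.15)
E
python3 - <<'E'
from ins import *
pick(0)
im=grab('wrist'); save('held0',im['pixels'])
print(place(0)); im=grab('wrist'); save('in0',im['pixels'])
print(r.current_opening(),r.current_t(),r.current_tool_pos())
cv2.imwrite('pics/a.png',np.hstack([cv2.resize(cv2.imread(f'pics/{n}.png'),(400,300)) for n in('held0','in0')]))
E
```

```text
grip 0 0.19548869010984493 58.36852848529816
open 0.19107741601442202 58.46092164516449 [-0.2189  0.9439 -1.1614]
z 0.1505 [-0.4161 -1.1798  9.7876]
z 0.149 [-2.6721  1.0819 22.6353]
0.149
0.19158607048860846 12.5333 [ 0.3885 -0.2384  0.1507]
```

View pics/a.png

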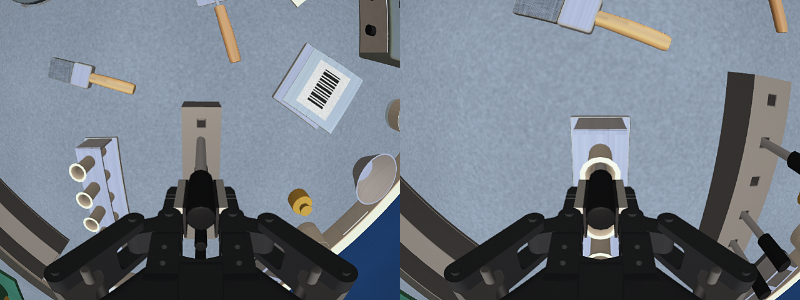

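The probe is held upright, and it is in tube 0 with contact where its floor should be. Now the rest.

Run:
```python
from ins import *
release(0)
for i in (1,3,4):
    pick(i)
    if r.current_opening()<.15: print('lost'); break
    z=place(i)
    if z>.153 or r.current_opening()<.15: print('stuck/lost',z,r.current_opening()); break
    release(i)
else:
    c=(RIM[0]+RIM[4])/2
    for n,d in(('c0',-.0),('c1',.1)):
        q=c+d*np.array([.5,.86])
        r.move_to([*q,.37],down(YR)); im=grab('wrist'); save(n,im['pixels']); P=cloud(im)
        for u,v,a,zt in tops(im,c,P): print(n,round(u),round(v),a,round(float(zt),4),onz(im,u,v,.165)[:2])
print(r.current_t())
```

```text
grip 1 0.1929781238727755 58.39813828468323
open 0.19077263706416447 58.46105933189392 [ 0.7789 -0.547  -0.7905]
z 0.1505 [-2.3648  0.7103  8.1268]
z 0.149 [-2.7392  2.0767 20.1801]
grip 3 0.19440156656738242 58.372567892074585
open 0.18942963568332846 58.460633754730225 [-0.4591 -0.0079 -0.9393]
z 0.1505 [-0.1923  0.053   7.5264]
z 0.149 [-2.4515  0.8657 15.2109]
grip 4 0.1913624216526694 58.3781361579895
open 0.19079034326033156 58.46134901046753 [ 1.5582  0.8419 -0.4726]
z 0.149 [-3.7851  0.6134 13.2914]
c0 322 84 302 0.167 [ 0.3857 -0.2337]
c0 321 140 292 0.167 [ 0.418  -0.2711]
c0 317 247 243 0.1669 [ 0.4819 -0.3474]
c0 319 293 214 0.167 [ 0.5163 -0.3823]
c1 215 121 275 0.1669 [ 0.386  -0.2331]
c1 217 176 267 0.1669 [ 0.4186 -0.2708]
c1 222 275 208 0.1669 [ 0.4821 -0.3469]
c1 224 315 46 0.166 [ 0.5115 -0.3833]
45.975
```

Handle tops rose by exactly 5 mm against the start (0.162 → 0.167 in the same reading), so all four probes are home. Next are the scanner, holster, label and button.

Run:
```python
from h import *
for n,p in(('s0',[.52,.10,.40]),('s1',[.47,.17,.42])):
    r.move_to(p,down(np.radians(113))); im=grab('wrist'); save(n,im['pixels']); np.savez(n+'.npz',**im)
np.savez('top1.npz',**grab('top'));np.savez('scene1.npz',**grab('scene'))
print(r.current_t())
```

```text
47.8583
```

View pics/s0.png

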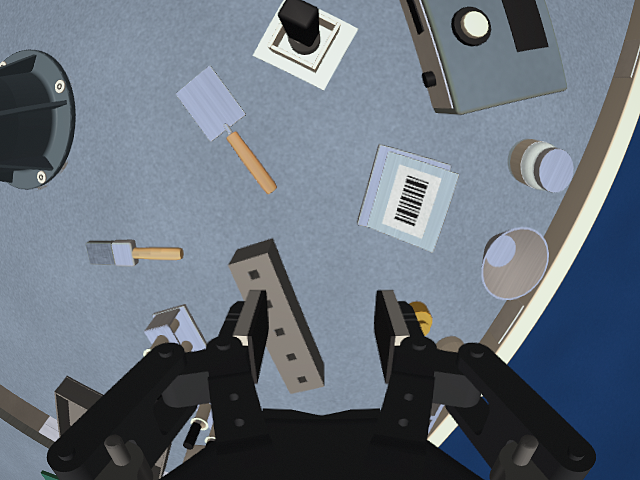

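View pics/s1.png

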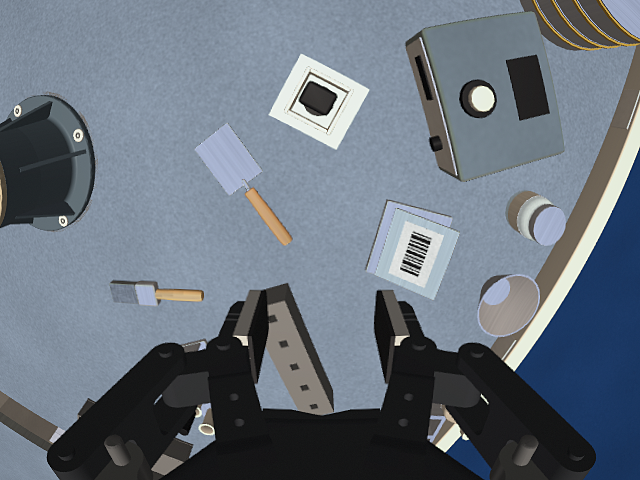

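In s0 the label is at (412,198), the button at (474,26) and the scanner handle at (300,20). In s1 the handle top is at (319,97), centred in the holster cup at (319,100). The label is at (416,252) and the button at (482,98).

```bash
cat >> h.py <<'E'
def und(im,u,v):  # unit ray + cam origin
    o,d=ray(im,u,v); return o,d/np.linalg.norm(d,axis=-1,keepdims=True)
def tri(obs):
    A=np.zeros((3,3));b=np.zeros(3)
    for o,d in obs: M=np.eye(3)-np.outer(d,d);A+=M;b+=M@o
    return np.linalg.solve(A,b)
def quad(mask):
    c=max(cv2.findContours(mask.astype(np.uint8),cv2.RETR_EXTERNAL,cv2.CHAIN_APPROX_NONE)[0],key=cv2.contourArea)
    h=cv2.convexHull(c)
    for e in np.linspace(2,25,47):
        a=cv2.approxPolyDP(h,e,True)[:,0]
        if len(a)<=4: break
    return a.astype(float),c
def label_quad(im,guess,P):
    px=im['pixels'].astype(int); m=(px.min(-1)>165)|((px.max(-1)<90))
    m&=(np.linalg.norm(P[...,:2]-guess,axis=-1)<.075)&(P[...,2]>.02)&(P[...,2]<.09)&(px.max(-1)-px.min(-1)<14)
    m=cv2.morphologyEx(m.astype(np.uint8),cv2.MORPH_OPEN,np.ones((3,3)))
    return quad(m)[0],m
E
cat > lab.py <<'E'
from h import *
np.set_printoptions(precision=4,suppress=True)
V={n:dict(np.load(n+'.npz')) for n in('s0','s1','top1','scene1')}
S=np.array([.423,.245])
for n in('s0','s1'):
    im=V[n];P=cloud(im);px=im['pixels'].astype(int)
    a,m=label_quad(im,np.array([.598,.11]),P); 
    q=P[m>0];q=q[np.isfinite(q).all(1)];c=q.mean(0);nrm=np.linalg.svd(q-c)[2][2];nrm*=np.sign(nrm[2])
    print(n,'label px',a.tolist(),m.sum(),'plane c',c,'n',nrm,np.degrees(np.arccos(nrm[2])))
    o,d=ray(im,a[:,0],a[:,1]); C=o+d*(((c-o)@nrm)/(d@nrm))[:,None]; print(' corners',C,'sides',np.linalg.norm(C-np.roll(C,1,0),axis=1),'mid',C.mean(0))
    # scanner handle top
    m=(px.max(-1)<75)&(P[...,2]>.12)&(np.linalg.norm(P[...,:2]-S,axis=-1)<.08); zt=np.percentile(P[m][:,2],95); t=m&(P[...,2]>zt-.004)
    pts=np.argwhere(t)[:,::-1]; w=onz(im,pts[:,0],pts[:,1],zt)[:,:2]; print(' handle ztop',zt,'rect',cv2.minAreaRect((w*1000).astype(np.float32)),'px',pts.mean(0))
    m=(px.min(-1)>150)&(abs(P[...,2]-.05)<.006)&(np.linalg.norm(P[...,:2]-S,axis=-1)<.06)
    pts=np.argwhere(m)[:,::-1]; zr=np.median(P[m][:,2]); w=onz(im,pts[:,0],pts[:,1],zr)[:,:2]; print(' rim z',zr,cv2.minAreaRect((w*1000).astype(np.float32)),len(pts))
    m=(px.min(-1)>140)&(P[...,2]>.11)&(P[...,2]<.13)&(np.linalg.norm(P[...,:2]-[.6,.336],axis=-1)<.06)
    for b,k in blobs(m,50):
        p=np.argwhere(b)[:,::-1].mean(0); print(' btn',k,np.median(P[b][:,2]),onz(im,*p,.118),p)
E
python3 lab.py
```

```text
s0 label px [[399.0, 165.0], [435.0, 177.0], [412.0, 233.0], [383.0, 223.0]] 1852 plane c [0.6429 0.1138 0.0504] n [-0.4753 -0.0757  0.8765] 28.77138804964797
 corners [[0.6128 0.1488 0.0371]
 [0.6571 0.1561 0.0617]
 [0.6644 0.0749 0.0587]
 [0.6275 0.0673 0.038 ]] sides [0.0829 0.0512 0.0816 0.043 ] mid [0.6404 0.1118 0.0488]
 handle ztop 0.1668449036950208 rect ((431.807861328125, 253.76780700683594), (24.991439819335938, 32.552974700927734), 85.10111236572266) px [297.9023  12.5651]
 rim z 0.05071484317304975 ((431.3956604003906, 255.09725952148438), (68.20509338378906, 68.72713470458984), 85.07744598388672) 534
 btn 484 0.12272749864338045 [0.6063 0.342  0.118 ] [475.6343  23.6157]
s1 label px [[405.0, 222.0], [438.0, 235.0], [416.0, 282.0], [389.0, 272.0]] 1499 plane c [0.6432 0.1144 0.0506] n [-0.4729 -0.0769  0.8777] 28.629002395082527
 corners [[0.6129 0.1479 0.0372]
 [0.6579 0.1548 0.062 ]
 [0.6646 0.076  0.0588]
 [0.6267 0.0678 0.0376]] sides [0.0814 0.0519 0.0792 0.0442] mid [0.6405 0.1116 0.0489]
 handle ztop 0.4999241523582224 rect ((448.8770751953125, 215.51541137695312), (146.757080078125, 97.3351058959961), 21.827714920043945) px [308.0996 460.4691]
 rim z 0.05076638494597263 ((431.06964111328125, 255.1904296875), (68.38755798339844, 68.7513198852539), 85.34708404541016) 715
 btn 451 0.1228191315309013 [0.6067 0.3415 0.118 ] [482.4701  98.255 ]
```

```bash
cat >> h.py <<'E'
def label_pose(im,guess):
    P=cloud(im); a,m=label_quad(im,np.array(guess),P); q=P[m>0];c=q.mean(0);n=np.linalg.svd(q-c)[2][2];n=n*np.sign(n[2])
    o,d=ray(im,a[:,0],a[:,1]); C=o+d*(((c-o)@n)/(d@n))[:,None]
    return c,C.mean(0),n,np.linalg.norm(C-np.roll(C,1,0),axis=1)
E
python3 - <<'E'
from h import *
np.set_printoptions(precision=4,suppress=True)
for k in('s0','s1'): print(*label_pose(dict(np.load(k+'.npz')),[.641,.113]))
p=np.array([.4315,.2545]); y=np.radians(175)
r.set_gripper(.75,60); r.move_to([*p,.27],down(y)); print(r.current_q())
im=grab('wrist'); save('g0',im['pixels'])
r.move_linear([*p,.128],vel=.12); r.set_gripper(0.,80); print(r.current_opening(),r.current_finger_force(),r.current_contact_force())
r.move_linear([*p,.30],vel=.1)
r.move_to([.52,.10,.40],down(y)); print(r.current_opening(),r.current_finger_force(),r.current_t())
im=grab('wrist'); save('g1',im['pixels']); np.savez('g1.npz',**im)
print(*label_pose(im,[.641,.113]))
cv2.imwrite('pics/b.png',np.hstack([cv2.resize(cv2.imread(f'pics/{n}.png'),(400,300)) for n in('g0','g1')]))
E
```

```text
[0.6449 0.1129 0.0513] [0.6448 0.1125 0.0513] [-0.4745 -0.0764  0.8769] [0.0829 0.0579 0.0829 0.0565]
[0.6452 0.1137 0.0516] [0.6446 0.1126 0.0511] [-0.4719 -0.0762  0.8783] [0.0814 0.0573 0.0819 0.0576]
[ 0.4395  0.2428  1.7541 -0.0001  1.1435 -1.0416]
0.29197124624497917 73.17264318466187 [ 0.2327 -0.8028  5.5758]
0.29954805586071803 73.0847418308258 53.55
[0.6447 0.1452 0.0541] [0.6397 0.1448 0.0513] [-0.4722 -0.0761  0.8782] [0.0112 0.058  0.0266 0.0609]
```

View pics/b.png

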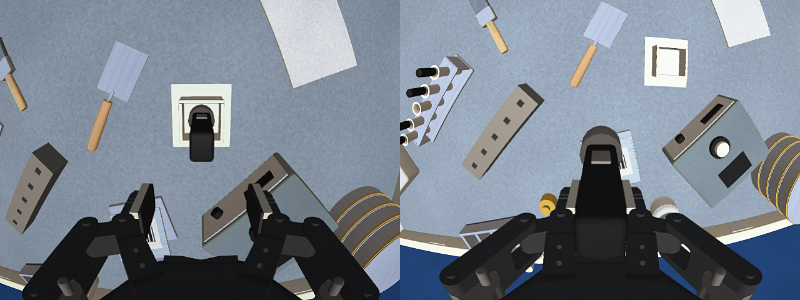

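The scanner is held straight, but its head hides the label at (625,155) in the right half, so I'll look again from the far side.

Run:
```python
from h import *
np.set_printoptions(precision=4,suppress=True)
y=np.radians(175)
r.move_to([.70,.02,.38],down(y)); im=grab('wrist'); save('g2',im['pixels'])
print(*label_pose(im,[.645,.113]))
px=im['pixels'].copy(); a,m=label_quad(im,np.array([.645,.113]),cloud(im)); cv2.polylines(px,[a.astype(int)],True,(255,0,0)); save('g2',px)
n=np.array([-.4735,-.0763,.8776]); n/=np.linalg.norm(n)
al=R.align_vectors([-n],[[0,0,-1]])[0]; ax=np.cross([0,0,-1],-n); ang=np.arcsin(np.linalg.norm(ax)); q=(R.from_rotvec(ax/np.linalg.norm(ax)*ang)*R.from_quat(down(y))).as_quat()
for d in(.08,.15): print(r.inverse_kinematics(np.array([.645,.113,.0512])+n*(d+.123),q))
```

```text
[0.6457 0.1117 0.0516] [0.6449 0.1122 0.0512] [-0.4745 -0.0767  0.8769] [0.0842 0.059  0.0824 0.0592]
[ 0.0744  0.2258  1.9761  0.0955  0.4429 -1.485 ]
[ 0.0674  0.0757  1.9817  0.0799  0.5873 -1.4715]
```

View pics/g2.png

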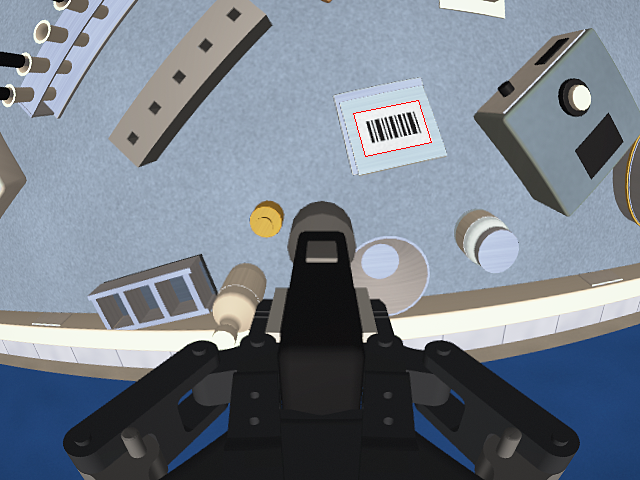

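The label is at (392,128) and the outline fits the paper, so it hasn't moved. Now I'll scan.

Run:
```python
from h import *
np.set_printoptions(precision=4,suppress=True)
y=np.radians(175); L=np.array([.645,.1125,.0510])
n=np.array([-.474,-.0764,.877]); n/=np.linalg.norm(n)
ax=np.cross([0,0,1],n); q=(R.from_rotvec(ax/np.linalg.norm(ax)*np.arccos(n[2]))*R.from_quat(down(y))).as_quat()
print('tool z',R.from_quat(q).apply([0,0,1]))
r.move_to(L+n*(.17+.123),q); r.move_linear(L+n*(.08+.123),vel=.08); r.sleep(2.3)
print(r.current_tool_pos(),L+n*.203,r.current_opening(),r.current_t()); im=grab('wrist'); save('scan',im['pixels']); save('scs',grab('scene')['pixels'])
r.move_linear(L+n*(.17+.123),vel=.1)
r.move_to([.4315,.2545,.30],down(y)); print(r.current_opening(),r.current_finger_force(),r.current_t())
im=grab('wrist'); save('back',im['pixels']); np.savez('back.npz',**im); save('bs',grab('scene')['pixels'])
cv2.imwrite('pics/c.png',np.vstack([np.hstack([cv2.resize(cv2.imread(f'pics/{n}.png'),(400,300)) for n in w]) for w in(('scan','scs'),('back','bs'))]))
```

```text
tool z [ 0.4741  0.0764 -0.8772]
[0.5488 0.097  0.2291] [0.5488 0.097  0.2291] 0.29591975345077004 59.0417
0.2988510971990838 73.17981362342834 60.9417
```

View pics/c.png

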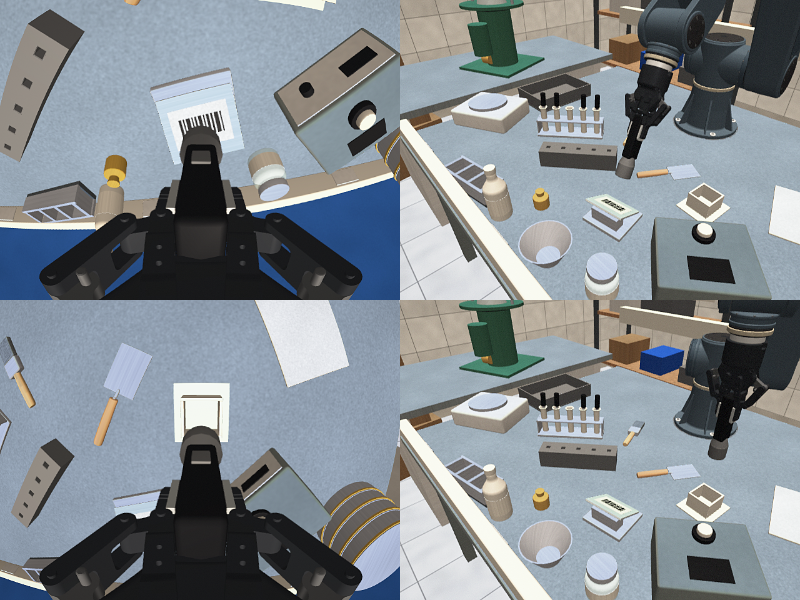

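The scan pose was held for 2.3 s, and the scanner sits in the grip as before. Now I'll put it back.

Run:
```python
from h import *
np.set_printoptions(precision=4,suppress=True)
p=[.4312,.2552]; f0=np.array(r.current_contact_force())
r.move_linear([*p,.30],vel=.1); r.move_linear([*p,.19],vel=.12)
for z in np.r_[np.arange(.175,.135,-.01),.133,.131,.1295,.128,.127,.126]:
    r.move_linear([*p,z],vel=.06); f=np.array(r.current_contact_force())-f0
    if np.linalg.norm(f)>4: print(z,f)
    if np.linalg.norm(f)>8: break
r.set_gripper(.75); r.move_linear([*p,.30],vel=.12); print(r.current_t())
r.move_to([.47,.17,.42],down(np.radians(113))); im=grab('wrist'); save('rel',im['pixels']); P=cloud(im); px=im['pixels'].astype(int);S=np.array([.431,.255])
m=(px.max(-1)<75)&(P[...,2]>.12)&(P[...,2]<.2)&(np.linalg.norm(P[...,:2]-S,axis=-1)<.06); zt=np.percentile(P[m][:,2],95); t=m&(P[...,2]>zt-.004)
pts=np.argwhere(t)[:,::-1]; w=onz(im,pts[:,0],pts[:,1],zt)[:,:2]; print(zt,cv2.minAreaRect((w*1000).astype(np.float32)))
c=RIM=None
```

```text
0.128 [-0.9663  0.7025  5.7976]
0.127 [-4.0056 -0.2494 19.6952]
67.1083
0.16706536907471523 ((431.4764709472656, 255.51519775390625), (24.9073429107666, 32.191383361816406), 84.52163696289062)
```

Run:
```python
from h import *
np.set_printoptions(precision=4,suppress=True)
b=[.6065,.3418]; r.set_gripper(0.,40); r.move_to([*b,.19],down(np.radians(113))); f0=np.array(r.current_contact_force())
for z in np.r_[.15,.145,np.arange(.142,.126,-.001)]:
    r.move_linear([*b,z],vel=.04); f=np.array(r.current_contact_force())-f0
    if z<.146: print(round(z,4),f)
    if f[2]>12: break
r.sleep(.3); r.move_linear([*b,.25],vel=.12)
r.move_to([.50,.0,.42],down(np.radians(113))); r.set_gripper(1.)
save('end_t',grab('top')['pixels']);save('end_s',grab('scene')['pixels']); print(r.current_t())
cv2.imwrite('pics/d.png',np.hstack([cv2.resize(cv2.imread(f'pics/{n}.png'),(400,300)) for n in('end_t','end_s')]))
```

```text
0.145 [-0.7634  0.117   0.1271]
0.142 [-1.095  -1.1427  1.6043]
0.141 [ 0.0874 -0.1144  2.4566]
0.14 [-0.0937 -0.8337  3.7054]
0.139 [0.4852 0.4128 3.8183]
0.138 [0.5216 0.6479 4.6143]
0.137 [-2.6354 -1.1694 11.1847]
0.136 [-5.4983 -2.148  17.4296]
76.7833
```

View pics/d.png

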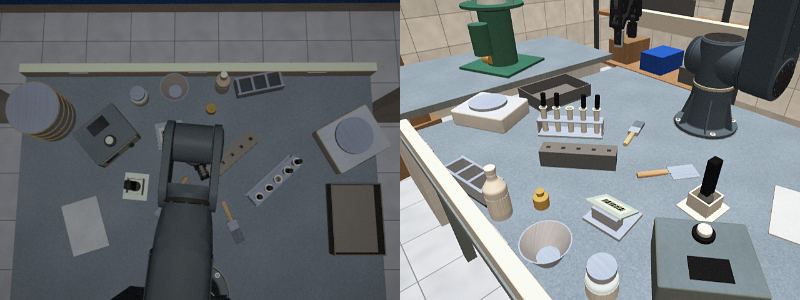

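The final views show four probes standing in the rack, the scanner upright in its holster at (711,180), and the button up at (705,230). The force rose along the spring and then jumped at the end stop, so the button went fully down. The arm is clear of everything.

```bash
python3 -c "
from cell import r
print(r.hand_in())"
```

```text
the job is handed in; nothing more can be done
None
```

I handed the job in at about 77 s: all four probes are home in tubes, the label was scanned, the scanner is back upright in its holster, the start button was pressed and released, and the weight and spatula were not touched; hand-in gave no verdict.

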